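# Pack a balm gift tray

## Task

Pack the gift set: put the closed large jar, the closed small jar, the balm stick and the boxed soap into the wooden tray, each seated flat and upright in the pocket of its own size and shape, setting the glass jars down gently. The jars without lids are still curing and do not belong in the set: leave them standing where they are.

Things in the scene. Friction and masses are not known exactly. Their poses are not given: they have to be found in the camera images.
- large_jar_mid (a point): The large CLOSED jar: yellow balm in a clear glass body 64 mm across and 46 mm tall, with a white screw lid 58 mm across and 14 mm tall on top (60 mm tall in all). Loose, about 250 g, standing upright. The point is on its axis, half-way up (30 mm above its underside); z is its axis.
- small_jar_mid (a point): The small CLOSED jar: clear glass body 46 mm across and 34 mm tall, with a white screw lid 41 mm across and 10 mm tall on top (44 mm tall in all). Loose, about 100 g, upright. The point is on its axis, half-way up (22 mm above its underside); z is its axis.
- stick_mid (a point): The balm stick: an upright slim paper tube, 28 mm across and 72 mm tall, its upper third a kraft-brown cap. Loose, about 50 g. The point is on its axis, half-way up (36 mm above its underside); z is its axis.
- soap_mid (a point): The boxed soap: a kraft carton with a white paper band, 70 mm long (its x), 40 mm wide (its y), 32 mm tall, lying flat. Loose, about 110 g. The point is its centre (16 mm above its underside).
- open_large_jar_mid (a point): A look-alike that does not belong in the tray: the same large glass jar WITHOUT a lid, yellow balm showing in its mouth. 64 mm across, 54 mm tall, loose, standing among the closed things (two rows of further open jars at the far edge of the table and two loose lids lying upside down, 9 mm thick, are no part of the job). The point is on its axis, half-way up (27 mm above its underside).
- open_small_jar_mid (a point): A look-alike that does not belong in the tray: the same small glass jar WITHOUT a lid, yellow balm showing in its mouth. 46 mm across, 41 mm tall, loose. The point is on its axis, half-way up (20.5 mm above its underside).
- pocket_large_floor (a point): The large round pocket of the gift tray: 82 mm across, 8 mm deep, for the large jar. The point is the centre of its dark floor, 9 mm above the table. The fixed wooden tray (214 mm square, rim 18 mm above the table) holds four kraft card inserts in a 2 by 2 block, each 100 mm square with one pocket in its middle, 101 mm from pocket centre to pocket centre, the card's top 17 mm above the table; which insert is in which quarter changes. All inserts have the tray's yaw.
- pocket_small_floor (a point): The middle-sized round pocket of the tray: 64 mm across, 8 mm deep, for the small jar. The point is the centre of its dark floor, 9 mm above the table.
- pocket_stick_floor (a point): The smallest round pocket of the tray: 46 mm across, 8 mm deep, for the balm stick. The point is the centre of its dark floor, 9 mm above the table.
- pocket_soap_floor (a point): The rectangular pocket of the tray, for the boxed soap: 86 mm along its x, 56 mm along its y, 8 mm deep. The point is the centre of its dark floor, 9 mm above the table.

How it is judged (in metres and radians):
At the end, for the whole second after the job is handed in: Each of the four rests in its own pocket: within 14 mm of its centre sideways, within 4 mm of seated height, upright within 0.1 rad, at rest; the soap lies along its pocket within 0.3 rad. Both open jars stand (within 0.2 rad) within 30 mm of where they started (horizontal distance between large_jar_mid and pocket_large_floor below 0.014 m and z of large_jar_mid in the frame of pocket_large_floor between 0.026 and 0.034 m and angle between each of large_jar_mid, small_jar_mid, stick_mid, soap_mid's own z axis and vertical below 0.1 rad and linear speed of each of large_jar, small_jar, stick, soap below 0.02 m/s and horizontal distance between small_jar_mid and pocket_small_floor below 0.014 m and z of small_jar_mid in the frame of pocket_small_floor between 0.018 and 0.026 m and horizontal distance between stick_mid and pocket_stick_floor below 0.014 m and z of stick_mid in the frame of pocket_stick_floor between 0.032 and 0.04 m and horizontal distance between soap_mid and pocket_soap_floor below 0.014 m and z of soap_mid in the frame of pocket_soap_floor between 0.012 and 0.02 m and angle between the x axis of soap_mid and the x axis of pocket_soap_floor, either way round below 0.3 rad and distance of each of open_large_jar_mid, open_small_jar_mid from where it was at the start of the episode below 0.03 m and angle between each of open_large_jar_mid, open_small_jar_mid's own z axis and vertical below 0.2 rad); the robot touches nothing.
It fails at once if the open large jar was moved (more than 30 mm) or tipped (distance of open_large_jar_mid from where it was at the start of the episode above 0.03 m or angle between open_large_jar_mid's own z axis and vertical above 0.5 rad).
It fails at once if the open small jar was moved (more than 30 mm) or tipped (distance of open_small_jar_mid from where it was at the start of the episode above 0.03 m or angle between open_small_jar_mid's own z axis and vertical above 0.5 rad).
It fails at once if the large closed jar was let fall (loose from the fingers and moving, over 15 mm above its seat) (contact force between large_jar and the fingers below 0.05 N and linear speed of large_jar above 0.2 m/s and z of large_jar_mid in the frame of pocket_large_floor above 0.045 m).
It fails at once if the small closed jar was let fall (loose from the fingers and moving, over 15 mm above its seat) (contact force between small_jar and the fingers below 0.05 N and linear speed of small_jar above 0.2 m/s and z of small_jar_mid in the frame of pocket_small_floor above 0.037 m).
It also fails if it takes over 99 s, if anything falls off the work surface, if the arm or the gripper's body presses on something with over 40 N, if the wrist force passes 120 N, or if a joint passes its speed limit or range.

## Robot

A 6-joint arm with a two-finger parallel gripper is mounted at the origin on the work surface. World frame = base frame: x ahead of the robot, y to its left, z up, the work surface at z = 0. Lengths are in mm, angles in degrees, forces in N, time in s.
With the tool pointing down it reaches from about 250 to 725 mm from the base axis. Payload 9.7 kg.
Tool frame: the origin (TCP) lies on the centre line of the jaws, within the pads' length; the fingertips stand 8 mm ahead of it and the grasp point (between the pads) lies 11 mm behind it (bot.nose_length is the distance from the TCP to the fingertips, in mm); z points along the fingers, y is the line along which they close (so a half turn about z gives the same grasp; the last joint's range is limited). The gripper opens to 85 mm and grips with 20 to 120 N. Pads are 22 mm wide; open, the fingers measure 114 mm over their backs; the gripper's body (76 mm by 85 mm) begins 54 mm behind the grasp point. The pads swing forward as they close: fully open they stand 13 mm farther back than shut.
Start: joints at [63.541, 4.979, 10.078, 95.1, 0, 90], TCP at [245.055, 492.387, 239.284] pointing down, gripper open.
Joint ranges: [-179.16, 179.16], [-48.56, 103.87], [-65.8, 70.77], [-126.05, 130.52], [-82.76, 87.17], [-180, 180]. Speed limits (degrees/s): [127.2, 127.2, 147.25, 180, 180, 180].

## Interface

Orientations are given as a 3x3 rotation matrix whose columns are the frame's x, y, z axes.
In Python, from cell import monitor, cams, bot gives the robot as it stands.
- The arm moves only by the shell command python3 -m inch 'ROWS'. ROWS is JSON, a list of rows, each a list of 3 entries, a list of its own where there are three numbers: the turn, a rotation vector about the tool's x, y, z in degrees, then the shift along the tool's x, y, z in cm, then the finger opening in cm, from 0 to 8.54. In form: [[[wx, wy, wz], [tx, ty, tz], hand], ...]. A call has 1 to 20 rows; each row is the pose to reach, as a shift and turn from the pose commanded when the call began, along the tool's axes at that moment; what a row does not reach only later rows make up. A row lasts 1/12 s, in which the tool goes at most 41.7 mm and 7.16 degrees, less where a joint would pass 70% of its speed; a pose out of reach is approached as far as the arm can. A call with a gripper value outside its range is refused whole. The fingers move at their own pace and stop on an object; the grip force is fixed at half the most. Time passes only in rows, so rows that repeat a pose let the fingers close. It gives the time, the measured TCP pose, the force, the opening and the grip force at its end, in the units of the state.
- monitor.get_state(): the state, without advancing time (a new reading comes with each control period).
- cams.grab_frame(name): name is "scene" or "top" or "wrist"; returns (picture, depth): 480x640x3 uint8, red, green, blue; 480x640 float32, mm along the optical axis (not along the pixel's ray), 0 where there is no reading.
- cams.camera_info(name): a dict with "mtx" (3x3 intrinsics, pixels), "dist" ([k1, k2, p1, p2, k3] as OpenCV has them; the pictures are not rectified), "world_to_cam" (4x4, takes a point from world to camera coordinates). Camera axes: x right, y down, z forward; pixel columns grow to the right and rows downward; lengths in mm; the calibration is good to about 2 mm. A picture is of the moment at which its call begins: read the wrist's pose just before it. camera_info takes no time and is no camera call; for the wrist camera it gives the pose at the moment of the call.
- bot.hand_in(): hands the job in; it is judged then, once.
The state is a dict: "t": time; "joint_positions": joint angles; "joint_velocities": joint speeds; "joint_efforts": joint torques, N m; "eef_pos": TCP position; "tcp_rot": TCP orientation; "ft_force": force on the tool from outside, world axes, zero at the start; "moment": the same for the moment, N m; "finger_gap": finger opening in mm; "gripper_force": force on a finger pad.
Only numpy, scipy, OpenCV 4.12 (cv2) and the standard library are available. Lean on these libraries where they do the work, as an engineer would, in place of code of your own. Each camera call takes 0.05 s, during which the arm holds its last target. There are 200 camera calls.

## Working session

There is one attempt and no reset: what is moved stays moved. The work goes in short steps, Python scripts to look and compute and a shell command to move; the robot and the scene stay as the last step left them, time stands still between calls to the robot, and variables do not carry over. Pictures are saved under pics/ and viewed, at most 14 in all, crops included, and the job is handed in when it is done.

```bash
ls; mkdir -p pics
python3 - <<'E'
from cell import monitor,cams,bot
import cv2,numpy as np
s=monitor.get_state();print(s['t'],s['eef_pos'],s['tcp_rot'],s['finger_gap'],bot.nose_length)
for n in ['top','scene']:
    p,d=cams.grab_frame(n);cv2.imwrite(f'pics/{n}0.png',p[:,:,::-1]);np.save(f'pics/{n}0.npy',d)
    i=cams.camera_info(n);print(n,i)
E
```

```text
pics
0.0 [244.96423076 492.19059038 238.58866786] [[-8.95257626e-01  4.45548482e-01 -5.76405753e-04]
 [ 4.45548855e-01  8.95256859e-01 -1.17234445e-03]
 [-6.30508666e-06 -1.30636723e-03 -9.99999147e-01]] 85.51306188500413 8.0
top {'mtx': array([[458.34099194,   0.        , 313.6330119 ],
       [  0.        , 458.34099194, 231.96480446],
       [  0.        ,   0.        ,   1.        ]]), 'dist': array([-0.02708689,  0.        ,  0.        ,  0.        ,  0.        ]), 'world_to_cam': array([[-2.09183652e-03, -9.99992172e-01, -3.35866763e-03,
        -8.36389588e+00],
       [-9.97413549e-01,  2.32772653e-03, -7.18386717e-02,
         5.71584627e+02],
       [ 7.18459274e-02,  3.19970584e-03, -9.97410610e-01,
         8.82221800e+02],
       [ 0.00000000e+00,  0.00000000e+00,  0.00000000e+00,
         1.00000000e+00]])}
scene {'mtx': array([[486.39483162,   0.        , 318.43703541],
       [  0.        , 486.39483162, 236.34925158],
       [  0.        ,   0.        ,   1.        ]]), 'dist': array([-0.05847252,  0.        ,  0.        ,  0.        ,  0.        ]), 'world_to_cam': array([[ 1.15037087e-01,  9.93344217e-01,  5.80827799e-03,
        -5.49110216e+01],
       [ 6.33662548e-01, -6.88776339e-02, -7.70537246e-01,
        -3.13465350e+02],
       [-7.65008656e-01,  9.23208485e-02, -6.37368510e-01,
         1.25372233e+03],
       [ 0.00000000e+00,  0.00000000e+00,  0.00000000e+00,
         1.00000000e+00]])}
```

View pics/top0.png

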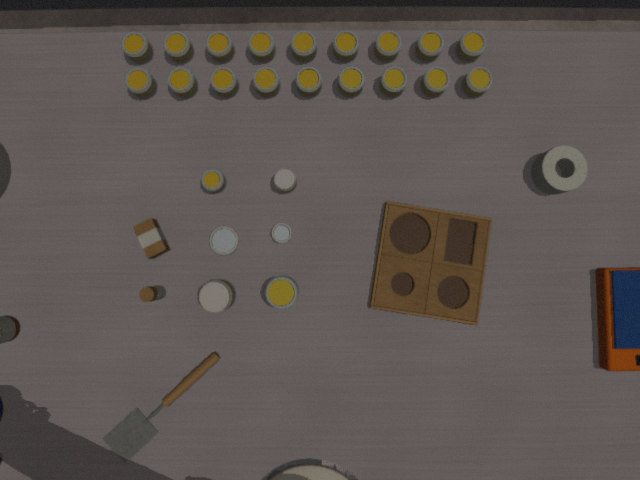

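View pics/scene0.png

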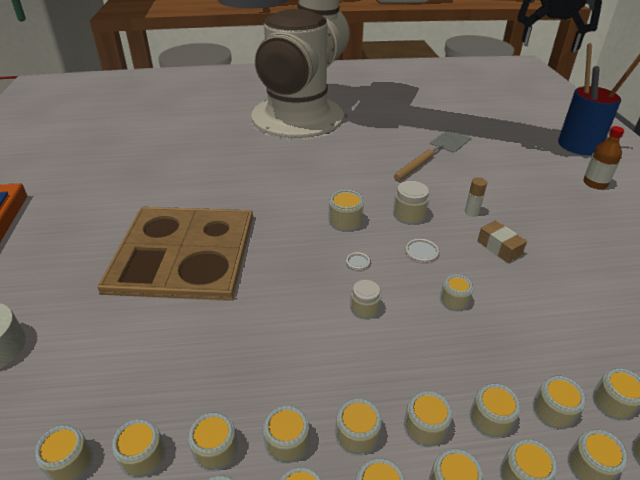

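The top view (left is +y, up is +x) shows:
- **To pack:** closed large jar (215,297), closed small jar (285,181), stick (148,295), soap (150,239).
- **Open jars to leave:** (281,292) and (212,181).
- **Pockets:** large (410,233), soap (461,241), stick (402,284), small (453,292).

The scene view confirms which jars have lids.

```bash
cat > h.py <<'E'
import cv2,numpy as np
from cell import monitor,cams,bot
def ray(info,uv,z):
    """pixels -> world points on plane z"""
    K,D,T=np.array(info['mtx']),np.array(info['dist']),np.array(info['world_to_cam'])
    n=cv2.undistortPoints(np.array(uv,float).reshape(-1,1,2),K,D).reshape(-1,2)
    R,t=T[:3,:3],T[:3,3]; c=-R.T@t
    d=np.c_[n,np.ones(len(n))]@R
    return (c+d*((z-c[2])/d[:,2])[:,None])[:,:2]
def blob(mask,uv,r):
    m=np.zeros_like(mask);u,v=uv
    m[v-r:v+r,u-r:u+r]=mask[v-r:v+r,u-r:u+r]
    m=cv2.morphologyEx(m,cv2.MORPH_CLOSE,np.ones((3,3)))
    cs=cv2.findContours(m,cv2.RETR_EXTERNAL,cv2.CHAIN_APPROX_NONE)[0]
    return cv2.convexHull(max(cs,key=cv2.contourArea)).reshape(-1,2)
def rect(pts):
    """centre, size, angle of long axis deg"""
    (c,s,a)=cv2.minAreaRect(pts.astype(np.float32))
    if s[0]<s[1]: s=s[::-1]; a+=90
    return np.round(c,1),np.round(s,1),round((a+90)%180-90,1)
E
python3 - <<'E'
from h import *
p=cv2.imread('pics/top0.png');i=cams.camera_info('top')
hsv=cv2.cvtColor(p,cv2.COLOR_BGR2HSV);H,S,V=cv2.split(hsv)
for n,uv in dict(lj=(215,297),sj=(285,181),st=(148,295),soap=(145,232),tray=(410,233),card=(440,220),olj=(281,292),osj=(212,181),tbl=(330,240)).items(): print(n,hsv[uv[1],uv[0]])
white=((S<40)&(V>140)).astype(np.uint8)*255
brown=((S>95)&(V>60)).astype(np.uint8)*255
dark=((V<85)&(S>60)).astype(np.uint8)*255
yel=((S>150)&(V>120)).astype(np.uint8)*255
out=p.copy()
for n,m,uv,r,z in [('lj',white,(215,297),22,60),('sj',white,(285,181),17,44),('st',brown,(148,295),13,72),('soap',brown|white,(150,239),24,32),('olj',yel,(281,292),22,48),('osj',yel,(212,181),16,36),
 ('pl',dark,(410,233),24,17),('psoap',dark,(461,241),25,17),('pst',dark,(402,284),17,17),('psm',dark,(453,292),20,17)]:
    b=blob(m,uv,r);w=ray(i,b,z);cv2.polylines(out,[b],True,(255,0,255),1)
    print(n,rect(w),np.round(cv2.minEnclosingCircle(w.astype(np.float32))[1]*2,1))
cv2.imwrite('pics/det.png',cv2.resize(out[130:340,100:510],None,fx=1.9,fy=1.9,interpolation=0))
E
```

```text
lj [ 16  26 127]
sj [ 22  22 127]
st [ 16 137  95]
soap [ 17  69 103]
tray [ 16 107  62]
card [ 17 126  95]
olj [ 25 180 126]
osj [ 24 193 124]
tbl [  3  23 101]Traceback (most recent call last):
  File "<stdin>", line 12, in <module>
  File "h.py", line 15, in blob
    return cv2.convexHull(max(cs,key=cv2.contourArea)).reshape(-1,2)
                          ~~~^^^^^^^^^^^^^^^^^^^^^^^^
ValueError: max() iterable argument is empty
```

Run:
```python
from h import *
p=cv2.imread('pics/top0.png');i=cams.camera_info('top')
H,S,V=cv2.split(cv2.cvtColor(p,cv2.COLOR_BGR2HSV))
f=lambda c:c.astype(np.uint8)*255
white=f((S<40)&(V>116));brown=f(S>58);dark=f((V<78)&(S>60));yel=f((S>130)&(V>95))
out=p.copy()
for n,m,uv,r,z in [('lj',white,(215,297),22,60),('sj',white,(285,181),17,44),('st',brown,(148,295),13,72),('soap',brown|white,(150,239),24,32),('olj',yel,(281,292),22,48),('osj',yel,(212,181),16,36),
 ('pl',dark,(410,233),24,17),('psoap',dark,(461,241),25,17),('pst',dark,(402,284),17,17),('psm',dark,(453,292),20,17)]:
    b=blob(m,uv,r);w=ray(i,b,z);cv2.polylines(out,[b],True,(255,0,255),1)
    print(n,rect(w),np.round(cv2.minEnclosingCircle(w.astype(np.float32))[1]*2,1))
cv2.imwrite('pics/det.png',cv2.resize(out[130:340,100:510],None,fx=1.9,fy=1.9,interpolation=0))
```

```text
lj (array([447.3, 176.8]), array([52.6, 52. ]), -90.0) 54.6
sj (array([674.8,  47.4]), array([36. , 35.7]), 44.7) 38.1
st (array([453.6, 296.7]), array([33.6, 25.7]), -89.9) 34.6
soap (array([560. , 307.9]), array([74.5, 46.9]), 27.6) 83.8
olj (array([454.9,  52.3]), array([47.1, 45.5]), 0.0) 48.5
osj (array([674.9, 190. ]), array([29.5, 27.7]), 89.8) 30.1
pl (array([ 569.5, -200.2]), array([83.3, 79.3]), -1.2) 83.6
psoap (array([ 553. , -300.3]), array([87.8, 57.9]), -8.9) 100.9
pst (array([ 470. , -183.9]), array([45.3, 44.9]), 89.8) 47.1
psm (array([ 453.1, -283. ]), array([63.2, 62.5]), 89.7) 64.5
```

View pics/det.png

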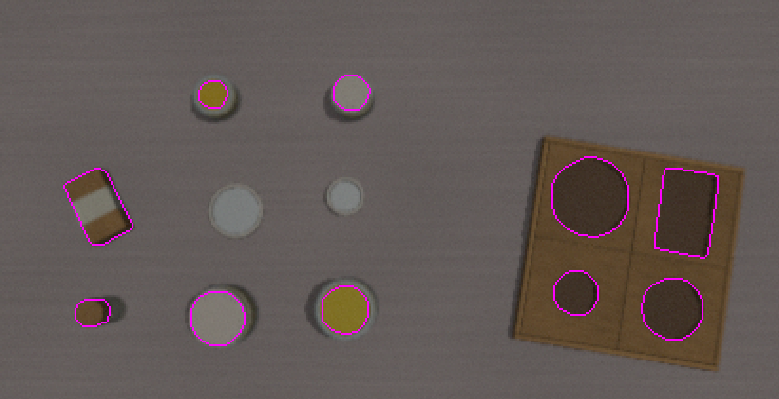

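The outlines sit well, apart from the stick's shadow, which is included. Corrected for that, the stick is at about x=454, y=299.5. I'll move above the large jar, squaring the tool to the world.

```bash
python3 -m inch '[[[0,0,63.5],[-32.1,-19.2,4],8.5],[[0,0,63.5],[-32.1,-19.2,4],8.5],[[0,0,63.5],[-32.1,-19.2,4],8.5],[[0,0,63.5],[-32.1,-19.2,4],8.5],[[0,0,63.5],[-32.1,-19.2,4],8.5],[[0,0,63.5],[-32.1,-19.2,4],8.5],[[0,0,63.5],[-32.1,-19.2,4],8.5],[[0,0,63.5],[-32.1,-19.2,4],8.5],[[0,0,63.5],[-32.1,-19.2,4],8.5],[[0,0,63.5],[-32.1,-19.2,4],8.5],[[0,0,63.5],[-32.1,-19.2,4],8.5],[[0,0,63.5],[-32.1,-19.2,4],8.5],[[0,0,63.5],[-32.1,-19.2,4],8.5],[[0,0,63.5],[-32.1,-19.2,4],8.5]]'
cat >> h.py <<'E'
def look(name):
    info=cams.camera_info('wrist');s=monitor.get_state()
    p,_=cams.grab_frame('wrist');p=p[:,:,::-1].copy();cv2.imwrite(f'pics/{name}.png',p)
    print(s['t'],np.round(s['eef_pos'],1),np.round(s['tcp_rot'],3).tolist(),s['finger_gap'])
    return p,info
E
python3 - <<'E'
from h import *
look('w1')
E
```

```text
t: 1.27
eef_pos: [446.3, 178.7, 199.4]
tcp_rot: [[-0.003, 1.0, 0.0], [1.0, 0.003, 0.0], [0.0, 0.0, -1.0]]
ft_force: [-0.4, -0.3, 0.1]
finger_gap: 85.1
gripper_force: 0.0
1.2667 [446.3 178.7 199.4] [[-0.003, 1.0, 0.0], [1.0, 0.003, 0.0], [0.0, 0.0, -1.0]] 85.07684371222587
```

View pics/w1.png

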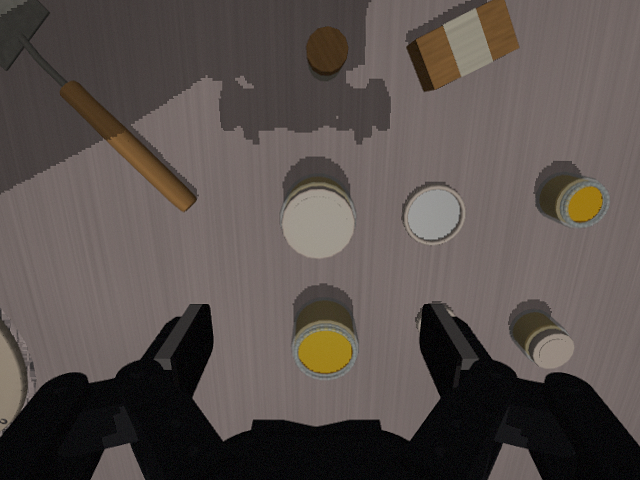

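The wrist view shows the large lid at (318,222), the stick cap at (327,50), the soap top around (463,45) and the small lid at (553,350). I'll refine their positions from this view.

Run:
```python
from h import *
p=cv2.imread('pics/w1.png');i=cams.camera_info('wrist')
H,S,V=cv2.split(cv2.cvtColor(p,cv2.COLOR_BGR2HSV))
f=lambda c:c.astype(np.uint8)*255
print(p[222,318],p[350,553],p[50,327],p[45,505])
w=f((V>150)&(S<50));b=f((S>100)&(V>50));soap=f((V>80)&(S>100))|w
for n,m,uv,r,z in [('lj',w,(318,222),45,60),('sj',w,(553,350),32,44),('st',b,(327,50),32,72),('soap',soap,(463,46),46,32)]:
    u,v=uv;m2=m.copy()
    h=blob(m,uv,r) ; q=ray(i,h,z); print(n,rect(q),cv2.minEnclosingCircle(q.astype(np.float32)))
print(ray(i,[(427,91),(411,42),(519,46),(500,0)],32))
```

```text
[140 151 156] [128 138 149] [29 49 70] [ 45  77 106]
lj (array([446.5, 176.9]), array([54.8, 54.6]), 0.2) ((446.27789306640625, 176.90386962890625), 27.910770416259766)
sj (array([664.9,  48.6]), array([34.8, 23.7]), 84.4) ((668.9849853515625, 48.20750427246094), 18.226118087768555)
st (array([451.5, 299.5]), array([26.8, 26.7]), 48.4) ((451.44573974609375, 299.769775390625), 13.848843574523926)
soap (array([539.6, 301.9]), array([39.5, 27.5]), -63.3) ((538.6365356445312, 300.884521484375), 22.56233024597168)
[[530.61952425 276.86838645]
 [515.54532    311.33422961]
 [597.97715601 310.11373411]
 [579.07889159 340.72593956]]
```

```bash
python3 -m inch '[[[0,0,0],[-0.17,0,4],8.5],[[0,0,0],[-0.17,0,8],8.5],[[0,0,0],[-0.17,0,12],8.5],[[0,0,0],[-0.17,0,15],8.5],[[0,0,0],[-0.17,0,17],8.5],[[0,0,0],[-0.17,0,17.5],8.5],[[0,0,0],[-0.17,0,17.5],8.5],[[0,0,0],[-0.17,0,17.5],8.5],[[0,0,0],[-0.17,0,17.5],6.5],[[0,0,0],[-0.17,0,17.5],6],[[0,0,0],[-0.17,0,17.5],5],[[0,0,0],[-0.17,0,17.5],5],[[0,0,0],[-0.17,0,17.5],5],[[0,0,0],[-0.17,0,17.5],5],[[0,0,0],[-0.17,0,17.5],5],[[0,0,0],[-0.17,0,17.5],5]]'
```

```text
t: 2.65
eef_pos: [448.0, 176.4, 26.5]
tcp_rot: [[-0.001, 1.0, 0.003], [1.0, 0.001, 0.002], [0.002, 0.003, -1.0]]
ft_force: [-1.2, -0.0, 8.4]
finger_gap: 62.2
gripper_force: 64.9
```

```bash
python3 -m inch '[[[0,0,0],[0,0,-1],5],[[0,0,0],[0,0,-3],5],[[0,0,0],[0,0,-6],5],[[0,0,0],[0,0,-9],5],[[0,0,0],[0,0,-11],5],[[0,0,0],[-2,0.6,-12],5],[[0,0,0],[-5,1.6,-12],5],[[0,0,0],[-8,2.6,-12],5],[[0,0,0],[-11,3.6,-12],5],[[0,0,0],[-14,4.6,-12],5],[[0,0,0],[-17,5.5,-12],5],[[0,0,0],[-20,6.5,-12],5],[[0,0,0],[-23,7.5,-12],5],[[0,0,0],[-26,8.5,-12],5],[[0,0,0],[-29,9.5,-12],5],[[0,0,0],[-32,10.4,-12],5],[[0,0,0],[-35,11.4,-12],5],[[0,0,0],[-37,12.1,-12],5],[[0,0,0],[-37.7,12.3,-12],5],[[0,0,0],[-37.7,12.3,-12],5]]'
python3 - <<'E'
from h import *
look('w2')
E
```

```text
t: 4.32
eef_pos: [570.3, -202.7, 144.6]
tcp_rot: [[0.001, 1.0, -0.0], [1.0, -0.001, -0.0], [-0.0, -0.0, -1.0]]
ft_force: [0.0, 0.5, -2.2]
finger_gap: 62.2
gripper_force: 66.1
4.3167 [ 570.3 -202.7  144.6] [[0.001, 1.0, -0.0], [1.0, -0.001, -0.0], [-0.0, -0.0, -1.0]] 62.15400401932032
```

View pics/w2.png

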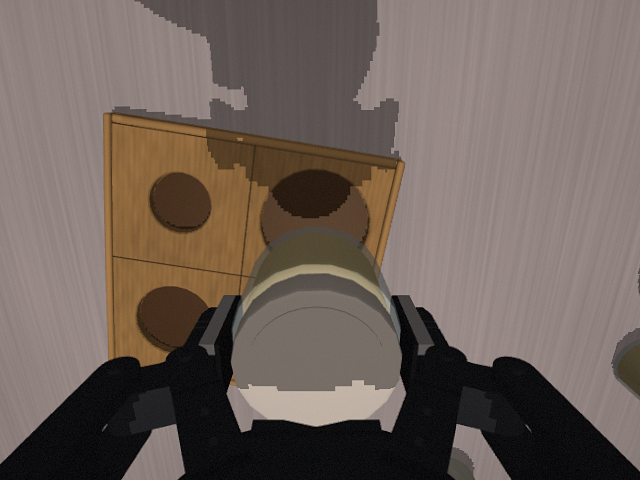

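The jar is held upright, with the large pocket partly behind it (edges at columns 261 and 369, row about 220) and the stick pocket at (180,201). I'll check the pocket positions from this view.

Run:
```python
from h import *
i=cams.camera_info('wrist')
print(np.round(ray(i,[(180.5,201),(261,222),(369,222),(315,170),(107,114),(403,161)],17),1))
```

```text
[[ 468.9 -181.4]
 [ 527.5 -197.6]
 [ 608.1 -197.6]
 [ 567.9 -159. ]
 [ 424.2 -119.7]
 [ 630.3 -152.5]]
```

```bash
python3 -m inch '[[[0,0,0],[0.2,-0.1,2],5],[[0,0,0],[0.2,-0.1,4.5],5],[[0,0,0],[0.2,-0.1,7],5],[[0,0,0],[0.2,-0.1,8.8],5],[[0,0,0],[0.2,-0.1,9.6],5],[[0,0,0],[0.2,-0.1,10],5],[[0,0,0],[0.2,-0.1,10.3],5],[[0,0,0],[0.2,-0.1,10.5],5],[[0,0,0],[0.2,-0.1,10.6],5],[[0,0,0],[0.2,-0.1,10.7],5],[[0,0,0],[0.2,-0.1,10.8],5],[[0,0,0],[0.2,-0.1,10.8],5]]'
```

```text
t: 5.37
eef_pos: [569.3, -199.2, 36.5]
tcp_rot: [[-0.001, 1.0, 0.0], [1.0, 0.001, -0.0], [-0.0, 0.0, -1.0]]
ft_force: [0.0, -0.1, -2.0]
finger_gap: 62.6
gripper_force: 66.1
```

Still hanging freely and about 1 mm above the floor. I'll touch down and release.

```bash
python3 -m inch '[[[0,0,0],[0,0,0.05],5],[[0,0,0],[0,0,0.1],5],[[0,0,0],[0,0,0.15],5],[[0,0,0],[0,0,0.2],5],[[0,0,0],[0,0,0.2],5]]'
```

```text
t: 5.78
eef_pos: [569.2, -199.3, 35.6]
tcp_rot: [[-0.001, 1.0, 0.001], [1.0, 0.001, -0.0], [-0.0, 0.001, -1.0]]
ft_force: [-5.2, 0.5, 7.9]
finger_gap: 62.2
gripper_force: 67.3
```

```bash
python3 -m inch '[[[0,0,0],[0,0,0],6.6],[[0,0,0],[0,0,0],7],[[0,0,0],[0,0,0],8],[[0,0,0],[0,0,0],8.5],[[0,0,0],[0,0,0],8.5],[[0,0,0],[0,0,-2],8.5],[[0,0,0],[0,0,-5],8.5],[[0,0,0],[0,0,-8],8.5],[[0,0,0],[0,0,-11],8.5],[[0,0,0],[2,1,-13],8.5],[[0,0,0],[5,2,-13],8.5],[[0,0,0],[8,3.5,-13],8.5],[[0,0,0],[11,5,-13],8.5],[[0,0,0],[14,6,-13],8.5],[[0,0,0],[17,7,-13],8.5],[[0,0,0],[19,8,-13],8.5],[[0,0,0],[21,8.5,-13],8.5],[[0,0,0],[21,8.5,-13],8.5],[[0,0,0],[21,8.5,-13],8.5],[[0,0,0],[21,8.5,-13],8.5]]'
python3 - <<'E'
from h import *
look('w3')
t,d=cams.grab_frame('top');cv2.imwrite('pics/top1.png',t[130:340,100:510,::-1])
E
```

```text
t: 7.45
eef_pos: [653.9, 10.6, 164.1]
tcp_rot: [[-0.001, 1.0, -0.0], [1.0, 0.001, -0.0], [-0.0, -0.0, -1.0]]
ft_force: [-1.0, -0.8, 1.1]
finger_gap: 85.3
gripper_force: 0.0
7.45 [653.9  10.6 164.1] [[-0.001, 1.0, -0.0], [1.0, 0.001, -0.0], [-0.0, -0.0, -1.0]] 85.3032452218448
```

View pics/w3.png

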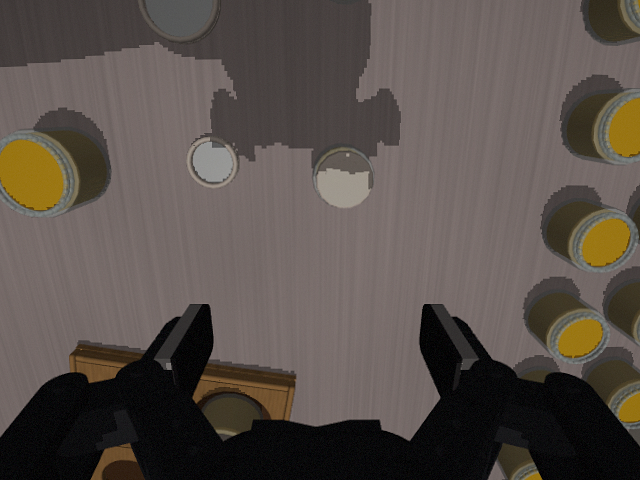

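View pics/top1.png

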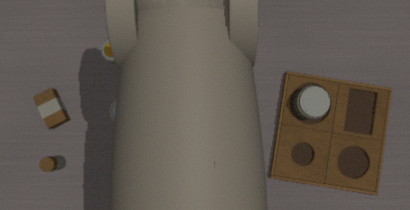

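The large jar sits in its pocket in the top view. In the wrist view the small lid spans columns 313–374 and rows 149–208, so its centre is (343.5,178.5).

Run:
```python
from h import *
print(ray(cams.camera_info('wrist'),[(343.5,178.5),(313,178.5),(374,178.5)],44),monitor.get_state()['eef_pos'])
```

```text
[[671.62513803  47.47738772]
 [650.3291247   47.47288471]
 [692.94536745  47.50275503]] [653.82853345   9.97883028 164.40461076]
```

```bash
python3 -m inch '[[[0,0,0],[2,1,2],8],[[0,0,0],[3.74,1.85,5],8],[[0,0,0],[3.74,1.85,8],8],[[0,0,0],[3.74,1.85,11],7],[[0,0,0],[3.74,1.85,13.5],7],[[0,0,0],[3.74,1.85,14.4],7],[[0,0,0],[3.74,1.85,14.4],7],[[0,0,0],[3.74,1.85,14.4],6],[[0,0,0],[3.74,1.85,14.4],5],[[0,0,0],[3.74,1.85,14.4],4.5],[[0,0,0],[3.74,1.85,14.4],3.5],[[0,0,0],[3.74,1.85,14.4],3.5],[[0,0,0],[3.74,1.85,14.4],3.5],[[0,0,0],[3.74,1.85,14.4],3.5],[[0,0,0],[3.74,1.85,14.4],3.5]]'
```

```text
t: 8.8
eef_pos: [673.8, 48.1, 23.3]
tcp_rot: [[-0.0, 1.0, 0.004], [1.0, 0.0, -0.0], [-0.0, 0.004, -1.0]]
ft_force: [-0.6, -1.8, 7.4]
finger_gap: 44.2
gripper_force: 60.7
```

```bash
python3 -m inch '[[[0,0,0],[0,0,-1],3.5],[[0,0,0],[0,0,-3],3.5],[[0,0,0],[0,0,-6],3.5],[[0,0,0],[0,0,-9],3.5],[[0,0,0],[0,0,-11],3.5],[[0,0,0],[-2,-1.3,-12],3.5],[[0,0,0],[-5,-3.3,-12],3.5],[[0,0,0],[-8,-5.3,-12],3.5],[[0,0,0],[-11,-7.4,-12],3.5],[[0,0,0],[-14,-9.4,-12],3.5],[[0,0,0],[-17,-11.4,-12],3.5],[[0,0,0],[-20,-13.4,-12],3.5],[[0,0,0],[-23,-15.4,-12],3.5],[[0,0,0],[-26,-17.4,-12],3.5],[[0,0,0],[-29,-19.4,-12],3.5],[[0,0,0],[-31.5,-21,-12],3.5],[[0,0,0],[-32.9,-22,-12],3.5],[[0,0,0],[-32.9,-22,-12],3.5],[[0,0,0],[-32.9,-22,-12],3.5],[[0,0,0],[-32.9,-22,-12],3.5]]'
python3 - <<'E'
from h import *
s=monitor.get_state();print(s['eef_pos'],s['finger_gap'])
E
```

```text
t: 10.47
eef_pos: [453.2, -280.5, 141.2]
tcp_rot: [[-0.001, 1.0, 0.001], [1.0, 0.001, -0.0], [-0.0, 0.001, -1.0]]
ft_force: [0.2, -0.3, -1.4]
finger_gap: 44.2
gripper_force: 61.4
[ 453.16985932 -280.53670837  141.17448913] 44.16274324805426
```

```bash
python3 -m inch '[[[0,0,0],[-0.1,0,2],3.5],[[0,0,0],[-0.1,0,4.5],3.5],[[0,0,0],[-0.1,0,7],3.5],[[0,0,0],[-0.1,0,8.8],3.5],[[0,0,0],[-0.1,0,9.6],3.5],[[0,0,0],[-0.1,0,10],3.5],[[0,0,0],[-0.1,0,10.3],3.5],[[0,0,0],[-0.1,0,10.5],3.5],[[0,0,0],[-0.1,0,10.6],3.5],[[0,0,0],[-0.1,0,10.7],3.5],[[0,0,0],[-0.1,0,10.75],3.5],[[0,0,0],[-0.1,0,10.8],3.5],[[0,0,0],[-0.1,0,10.85],3.5],[[0,0,0],[-0.1,0,10.85],3.5]]'
```

```text
t: 11.63
eef_pos: [452.9, -282.0, 32.3]
tcp_rot: [[-0.001, 1.0, 0.001], [1.0, 0.001, -0.0], [-0.0, 0.001, -1.0]]
ft_force: [-0.8, 1.2, 2.5]
finger_gap: 44.2
gripper_force: 62.0
```

```bash
python3 -m inch '[[[0,0,0],[0,0,0.05],4.8],[[0,0,0],[0,0,0],5.5],[[0,0,0],[0,0,0],7],[[0,0,0],[0,0,0],7.5],[[0,0,0],[0,0,0],7.5],[[0,0,0],[0,0,-2],7.5],[[0,0,0],[0,0,-5],7.5],[[0,0,0],[0,0,-8],7.5],[[0,0,0],[0,0,-12],7.5],[[0,0,0],[2,0,-14],7.5],[[0,0,0],[5,0,-14],7.5],[[0,0,0],[9,0,-14],7.5],[[0,0,0],[13,0,-14],7.5],[[0,0,0],[17,0,-14],7.5],[[0,0,0],[21,0,-14],7.5],[[0,0,0],[25,0,-14],7.5],[[0,0,0],[29,0,-14],7.5],[[0,0,0],[32,0,-14],7.5],[[0,0,0],[34,0,-14],7.5],[[0,0,0],[34,0,-14],7.5]]'
python3 -m inch '[[[0,0,0],[2,0,0],7.5],[[0,0,0],[6,0,0],6.5],[[0,0,0],[10,0,0],6],[[0,0,0],[14,0,0],6],[[0,0,0],[18,0,0],6],[[0,0,0],[20,0,0],6],[[0,0,0],[20,0,0],6],[[0,0,0],[20,0,0],6]]'
python3 - <<'E'
from h import *
p,i=look('w4')
t,_=cams.grab_frame('top');cv2.imwrite('pics/top2.png',t[130:340,100:510,::-1])
E
```

```text
t: 13.3
eef_pos: [452.3, 61.3, 171.8]
tcp_rot: [[-0.004, 1.0, 0.0], [1.0, 0.004, 0.001], [0.001, 0.0, -1.0]]
ft_force: [-0.6, 0.4, -0.5]
finger_gap: 74.9
gripper_force: 0.0
t: 13.97
eef_pos: [452.2, 258.6, 171.4]
tcp_rot: [[-0.003, 1.0, -0.001], [1.0, 0.003, -0.001], [-0.001, -0.001, -1.0]]
ft_force: [1.5, 0.3, -0.7]
finger_gap: 59.8
gripper_force: 0.0
13.9667 [452.2 258.6 171.4] [[-0.003, 1.0, -0.001], [1.0, 0.003, -0.001], [-0.001, -0.001, -1.0]] 59.825014877087575
```

View pics/w4.png

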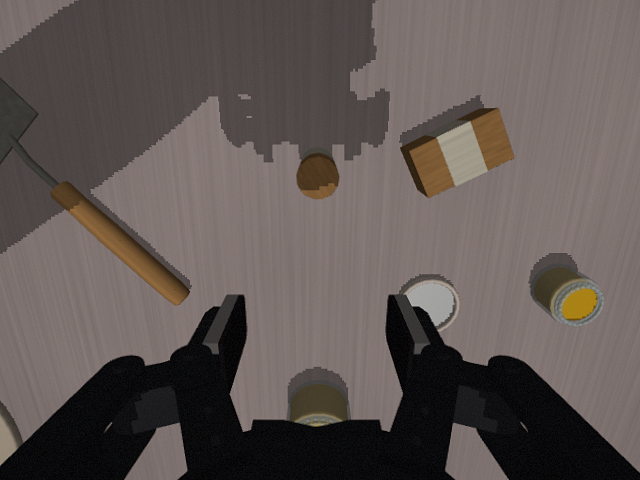

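View pics/top2.png

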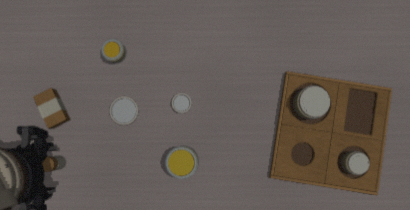

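Both jars are seated in their pockets. In the wrist view the stick cap centre is (318,176). The soap's top-face corners are about (408,150), (430,197), (514,157) and (497,108).

Run:
```python
from h import *
i=cams.camera_info('wrist');p=cv2.imread('pics/w4.png')
print(ray(i,[(318,176)],72),monitor.get_state()['eef_pos'])
H,S,V=cv2.split(cv2.cvtColor(p,cv2.COLOR_BGR2HSV))
m=(((S>90)&(V>85))|((S<50)&(V>150))).astype(np.uint8)*255
m=cv2.morphologyEx(m,cv2.MORPH_CLOSE,np.ones((5,5)))
h=blob(m,(458,152),58);print(rect(ray(i,h,32)),rect(h))
print(ray(i,[(408,150),(430,197),(514,157),(497,108)],32))
```

```text
[[452.317947   299.89563414]] [452.4303363  257.32116261 171.70283871]
(array([559. , 309.8]), array([69.4, 40.1]), 26.7) (array([463. , 153.1]), array([101.2,  52.4]), -25.6)
[[518.62960678 312.6823015 ]
 [538.24441602 277.47907472]
 [598.56855086 308.1377187 ]
 [580.58584311 342.69614752]]
```

```bash
python3 -m inch '[[[0,0,0],[2.5,0,2],6],[[0,0,0],[4.25,0,4],6],[[0,0,0],[4.25,0,6],6],[[0,0,0],[4.25,0,9],6],[[0,0,0],[4.25,0,12],6],[[0,0,0],[4.25,0,13.6],6],[[0,0,0],[4.25,0,14.2],6],[[0,0,0],[4.25,0,14.2],5],[[0,0,0],[4.25,0,14.2],4],[[0,0,0],[4.25,0,14.2],3],[[0,0,0],[4.25,0,14.2],2],[[0,0,0],[4.25,0,14.2],2],[[0,0,0],[4.25,0,14.2],2],[[0,0,0],[4.25,0,14.2],2],[[0,0,0],[4.25,0,14.2],2]]'
```

```text
t: 15.32
eef_pos: [453.3, 301.1, 31.8]
tcp_rot: [[-0.001, 1.0, 0.003], [1.0, 0.001, 0.001], [0.001, 0.003, -1.0]]
ft_force: [-0.7, -2.1, 6.9]
finger_gap: 26.8
gripper_force: 58.9
```

```bash
python3 -m inch '[[[0,0,0],[0,0,-1],2],[[0,0,0],[0,0,-3],2],[[0,0,0],[0,0,-6],2],[[0,0,0],[0,0,-9],2],[[0,0,0],[0,0,-11],2],[[0,0,0],[-2,0,-12],2],[[0,0,0],[-5.5,0,-12],2],[[0,0,0],[-9,0.3,-12],2],[[0,0,0],[-13,0.5,-12],2],[[0,0,0],[-17,0.7,-12],2],[[0,0,0],[-21,0.9,-12],2],[[0,0,0],[-25,1,-12],2],[[0,0,0],[-29,1.2,-12],2],[[0,0,0],[-33,1.4,-12],2],[[0,0,0],[-37,1.5,-12],2],[[0,0,0],[-41,1.6,-12],2],[[0,0,0],[-45,1.7,-12],2],[[0,0,0],[-47.5,1.7,-12],2],[[0,0,0],[-48.2,1.7,-12],2],[[0,0,0],[-48.2,1.7,-12],2]]'
python3 - <<'E'
from h import *
s=monitor.get_state();cams.grab_frame('top');cams.grab_frame('top')
look('w5');
E
```

```text
t: 16.98
eef_pos: [469.5, -182.9, 150.5]
tcp_rot: [[0.002, 1.0, 0.0], [1.0, -0.002, -0.0], [-0.0, 0.0, -1.0]]
ft_force: [-0.7, 0.9, -0.0]
finger_gap: 27.0
gripper_force: 59.0
17.0833 [ 469.6 -180.8  150.3] [[-0.0, 1.0, 0.0], [1.0, 0.0, 0.0], [0.0, 0.0, -1.0]] 26.672853646938535
```

View pics/w5.png

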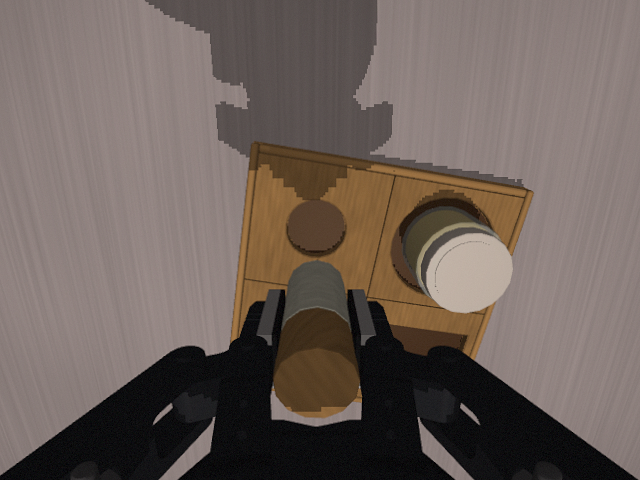

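The stick hangs upright, lined up with its pocket at (316,227). The large jar stands within its pocket. Lowering the stick now.

```bash
python3 -m inch '[[[0,0,0],[-0.1,0,2],2],[[0,0,0],[-0.1,0,4.5],2],[[0,0,0],[-0.1,0,7],2],[[0,0,0],[-0.1,0,8.8],2],[[0,0,0],[-0.1,0,9.6],2],[[0,0,0],[-0.1,0,10],2],[[0,0,0],[-0.1,0,10.3],2],[[0,0,0],[-0.1,0,10.5],2],[[0,0,0],[-0.1,0,10.7],2],[[0,0,0],[-0.1,0,10.8],2],[[0,0,0],[-0.1,0,10.9],2],[[0,0,0],[-0.1,0,10.95],2],[[0,0,0],[-0.1,0,11],2],[[0,0,0],[-0.1,0,11],2]]'
```

```text
t: 18.3
eef_pos: [469.9, -182.5, 40.8]
tcp_rot: [[-0.001, 1.0, 0.001], [1.0, 0.001, -0.0], [-0.0, 0.001, -1.0]]
ft_force: [-2.6, 0.7, 6.8]
finger_gap: 27.0
gripper_force: 59.5
```

```bash
python3 -m inch '[[[0,0,0],[0,0,0],3],[[0,0,0],[0,0,0],4],[[0,0,0],[0,0,0],5],[[0,0,0],[0,0,0],5],[[0,0,0],[0,0,0],5],[[0,0,0],[0,0,-2],5],[[0,0,0],[0,0,-5],5],[[0,0,0],[0,0,-8],5],[[0,0,0],[0,0,-12],6],[[0,0,0],[0,0,-14],7],[[0,0,0],[0,0,-14],7]]'
python3 -m inch '[[[0,0,-7],[2,0.4,0],7],[[0,0,-14],[6,1,0],7],[[0,0,-21],[10,2,0],7],[[0,0,-28],[14,3,0],7],[[0,0,-35],[18,3.5,0],7],[[0,0,-42],[22,4,0],7],[[0,0,-49],[26,4.7,0],7],[[0,0,-56],[29,5.3,0],7],[[0,0,-63],[32,5.8,0],7],[[0,0,-70],[34,6.2,0],7],[[0,0,-77],[36,6.5,0],7],[[0,0,-84],[38,6.9,0],7],[[0,0,-91],[41,7.4,0],7],[[0,0,-98],[44,8,0],7],[[0,0,-105],[46,8.4,0],7],[[0,0,-112],[48,8.7,0],7],[[0,0,-116.7],[49.2,8.9,0],7],[[0,0,-116.7],[49.2,8.9,0],7],[[0,0,-116.7],[49.2,8.9,0],7],[[0,0,-116.7],[49.2,8.9,0],7]]'
python3 - <<'E'
from h import *
t,_=cams.grab_frame('top');cv2.imwrite('pics/top3.png',t[130:340,100:510,::-1])
look('w6')
E
```

```text
t: 19.22
eef_pos: [471.3, -183.0, 185.1]
tcp_rot: [[-0.001, 1.0, 0.007], [1.0, 0.001, -0.003], [-0.003, 0.007, -1.0]]
ft_force: [1.0, 0.4, 0.4]
finger_gap: 70.0
gripper_force: 0.0
t: 20.88
eef_pos: [558.1, 309.1, 179.4]
tcp_rot: [[-0.894, -0.447, -0.001], [-0.447, 0.894, -0.001], [0.001, -0.0, -1.0]]
ft_force: [0.2, 1.0, 0.5]
finger_gap: 69.7
gripper_force: 0.0
20.9333 [558.2 308.9 179.6] [[-0.894, -0.447, -0.0], [-0.447, 0.894, -0.0], [0.0, -0.0, -1.0]] 70.08876996150391
```

View pics/w6.png

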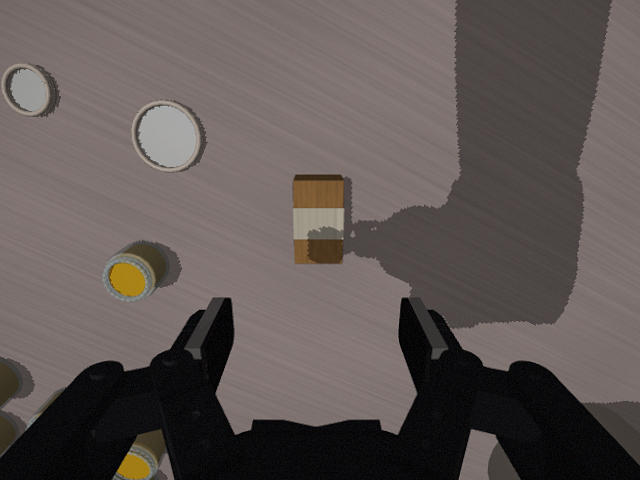

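The soap is square to the jaws and centred at (319,222). Grasping it.

```bash
python3 -m inch '[[[0,0,0],[-0.1,0.05,3],7],[[0,0,0],[-0.1,0.05,6],7],[[0,0,0],[-0.1,0.05,9],7],[[0,0,0],[-0.1,0.05,12],7],[[0,0,0],[-0.1,0.05,14.5],7],[[0,0,0],[-0.1,0.05,15.8],7],[[0,0,0],[-0.1,0.05,16.1],7],[[0,0,0],[-0.1,0.05,16.1],6],[[0,0,0],[-0.1,0.05,16.1],5],[[0,0,0],[-0.1,0.05,16.1],4],[[0,0,0],[-0.1,0.05,16.1],3],[[0,0,0],[-0.1,0.05,16.1],3],[[0,0,0],[-0.1,0.05,16.1],3],[[0,0,0],[-0.1,0.05,16.1],3],[[0,0,0],[-0.1,0.05,16.1],3]]'
python3 - <<'E'
from h import *
# shift to soap pocket in current tool axes
s=monitor.get_state();R=np.array(s['tcp_rot']);print(R[:,:2].T@(np.array([552.3,-300,0])-np.array([559,310,0])))
E
```

```text
t: 22.23
eef_pos: [560.1, 311.3, 21.3]
tcp_rot: [[-0.893, -0.45, 0.003], [-0.45, 0.893, 0.002], [-0.004, 0.0, -1.0]]
ft_force: [0.6, -0.7, 7.4]
finger_gap: 38.6
gripper_force: 61.8
[ 280.39520309 -541.7769614 ]
```

```bash
python3 -m inch '[[[0,0,0],[0,0,-1],3],[[0,0,0],[0,0,-3],3],[[0,0,0],[0,0,-6],3],[[0,0,0],[0,0,-9],3],[[0,0,0],[0,0,-11.5],3],[[0,0,0],[0,0,-13],3],[[0,0,0],[0,0,-13],3]]'
python3 -m inch '[[[0,0,2],[0.9,-1.8,0],3],[[0,0,4],[2.5,-4.8,0],3],[[0,0,6],[4.2,-8.1,0],3],[[0,0,9],[6,-11.5,0],3],[[0,0,12],[7.8,-15,0],3],[[0,0,15],[9.6,-18.5,0],3],[[0,0,18],[11.4,-22,0],3],[[0,0,20],[13.2,-25.5,0],3],[[0,0,22],[15,-29,0],3],[[0,0,25],[16.8,-32.5,0],3],[[0,0,28],[18.6,-36,0],3],[[0,0,30],[20.4,-39.5,0],3],[[0,0,32],[22.2,-43,0],3],[[0,0,34],[24,-46.5,0],3],[[0,0,36],[25.8,-50,0],3],[[0,0,36],[27.3,-52.7,0],3],[[0,0,36],[28,-54.2,0],3],[[0,0,36],[28,-54.2,0],3],[[0,0,36],[28,-54.2,0],3],[[0,0,36],[28,-54.2,0],3]]'
python3 - <<'E'
from h import *
look('w7')
E
```

```text
t: 22.82
eef_pos: [560.3, 311.4, 154.2]
tcp_rot: [[-0.893, -0.45, 0.006], [-0.45, 0.893, 0.003], [-0.007, 0.0, -1.0]]
ft_force: [0.4, 0.7, -0.6]
finger_gap: 38.8
gripper_force: 60.8
t: 24.48
eef_pos: [552.8, -298.4, 148.4]
tcp_rot: [[-0.987, 0.16, -0.001], [0.16, 0.987, 0.001], [0.001, 0.001, -1.0]]
ft_force: [0.0, 0.7, -0.2]
finger_gap: 38.5
gripper_force: 60.8
24.4833 [ 552.8 -298.4  148.4] [[-0.987, 0.16, -0.001], [0.16, 0.987, 0.001], [0.001, 0.001, -1.0]] 38.54018481935887
```

View pics/w7.png

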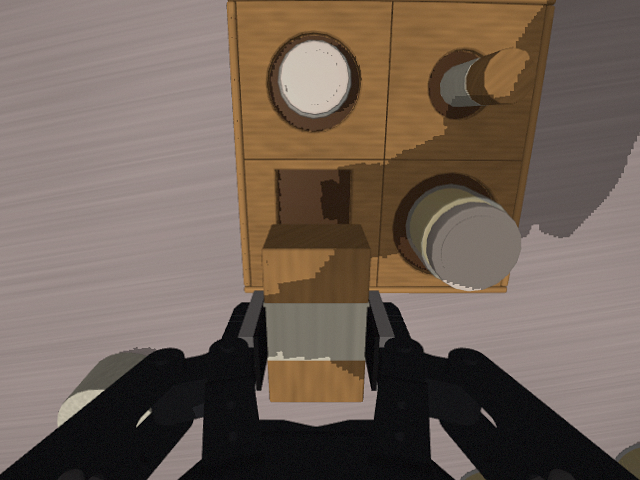

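The three placed items are seated. The soap pocket's far edge spans columns 275–352 at row 170. I'll check the offset.

Run:
```python
from h import *
i=cams.camera_info('wrist');s=monitor.get_state();R=np.array(s['tcp_rot'])
w=ray(i,[(276,170),(351,170),(313.5,170)],17);print(w,s['eef_pos'],(np.c_[w,[0]*3]-s['eef_pos'])@R)
```

```text
[[ 505.19413788 -320.04879237]
 [ 513.8658381  -266.44726758]
 [ 509.54907194 -293.24679217]] [ 552.91893614 -298.0478822   148.59487088] [[ 43.53290594 -29.40590498 148.60118075]
 [ 43.52949304  24.89254077 148.62612022]
 [ 43.51255789  -2.25241356 148.61364398]]
```

```bash
python3 -m inch '[[[0,0,0],[0,-0.2,2],3],[[0,0,0],[0,-0.2,4.5],3],[[0,0,0],[0,-0.2,7],3],[[0,0,0],[0,-0.2,9.3],3],[[0,0,0],[0,-0.2,10.4],3],[[0,0,0],[0,-0.2,10.9],3],[[0,0,0],[0,-0.2,11.2],3],[[0,0,0],[0,-0.2,11.4],3],[[0,0,0],[0,-0.2,11.55],3],[[0,0,0],[0,-0.2,11.65],3],[[0,0,0],[0,-0.2,11.75],3],[[0,0,0],[0,-0.2,11.8],3],[[0,0,0],[0,-0.2,11.85],3],[[0,0,0],[0,-0.2,11.85],3]]'
```

```text
t: 25.7
eef_pos: [552.5, -301.5, 30.4]
tcp_rot: [[-0.987, 0.161, 0.0], [0.161, 0.987, -0.0], [-0.0, -0.0, -1.0]]
ft_force: [0.4, 0.8, -1.1]
finger_gap: 38.2
gripper_force: 60.8
```

```bash
python3 -m inch '[[[0,0,0],[0,0,0.05],3],[[0,0,0],[0,0,0.1],3],[[0,0,0],[0,0,0.15],3],[[0,0,0],[0,0,0.15],3],[[0,0,0],[0,0,0.15],4.3],[[0,0,0],[0,0,0.1],5],[[0,0,0],[0,0,0.1],5.5],[[0,0,0],[0,0,0.1],5.5],[[0,0,0],[0,0,-2],5.5],[[0,0,0],[0,0,-5],5.5],[[0,0,0],[0,0,-9],5.5],[[0,0,0],[0,0,-13],5.5],[[0,0,0],[0,0,-16],5.5],[[0,0,0],[4,2,-17],5.5],[[0,0,0],[6,6,-17],5.5],[[0,0,0],[8,10,-17],5.5],[[0,0,0],[10,14,-17],5.5],[[0,0,0],[10,18,-17],5.5],[[0,0,0],[10,22,-17],5.5],[[0,0,0],[10,24,-17],5.5]]'
python3 -m inch '[[[0,0,0],[0,4,0],5.5],[[0,0,0],[0,8,0],5.5],[[0,0,0],[0,12,0],5.5],[[0,0,0],[0,14,0],5.5],[[0,0,0],[0,14,0],5.5],[[0,0,0],[0,14,0],5.5]]'
python3 - <<'E'
from h import *
t,_=cams.grab_frame('top');t=t[:,:,::-1].copy();cv2.imwrite('pics/top4f.png',t)
cv2.imwrite('pics/top4.png',cv2.resize(t[130:340,100:510],None,fx=1.9,fy=1.9))
t,_=cams.grab_frame('scene');cv2.imwrite('pics/scene4.png',t[:,:,::-1])
E
```

```text
t: 27.37
eef_pos: [492.0, -45.6, 200.7]
tcp_rot: [[-0.987, 0.16, 0.001], [0.16, 0.987, 0.0], [-0.001, 0.001, -1.0]]
ft_force: [0.9, -0.2, -0.0]
finger_gap: 54.6
gripper_force: 0.0
t: 27.87
eef_pos: [514.8, 90.9, 200.0]
tcp_rot: [[-0.987, 0.158, -0.001], [0.158, 0.987, -0.0], [0.001, -0.0, -1.0]]
ft_force: [-0.0, -0.2, 0.2]
finger_gap: 54.9
gripper_force: 0.0
```

View pics/top4.png

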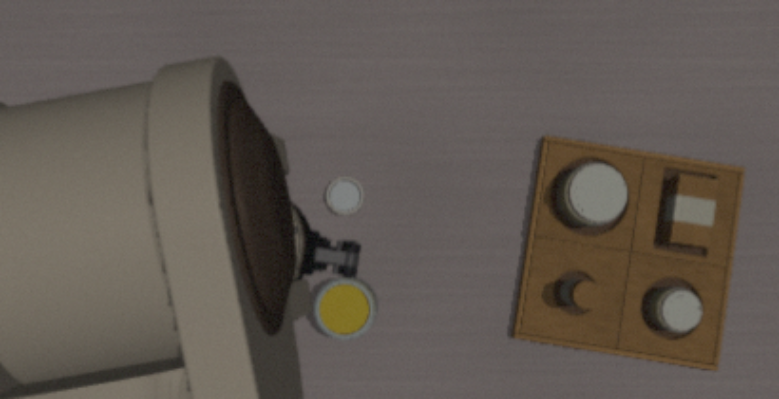

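View pics/scene4.png

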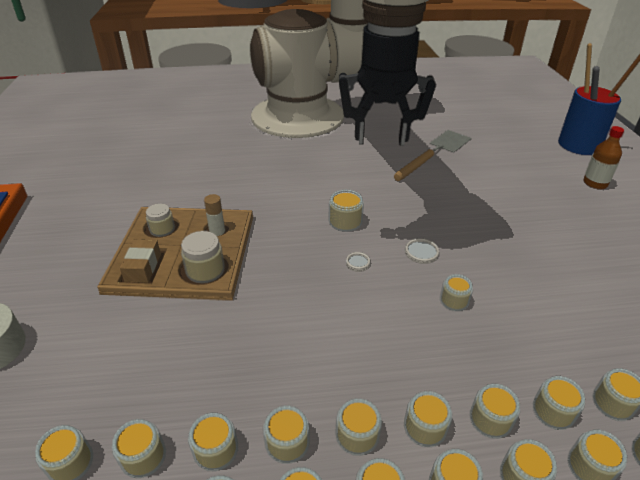

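The views show all four items seated and both open jars untouched. I'll check the positions numerically before handing in.

Run:
```python
from h import *
p=cv2.imread('pics/top4f.png');i=cams.camera_info('top')
H,S,V=cv2.split(cv2.cvtColor(p,cv2.COLOR_BGR2HSV))
f=lambda c:c.astype(np.uint8)*255
w=f((S<50)&(V>105))
for n,uv,r,z in [('lj',(414,232),22,69),('sj',(457,293),17,53),('band',(465,240),18,41)]:
    print(n,rect(ray(i,blob(w,uv,r),z)))
print('stick',ray(i,[(100+584/1.9,130+295/1.9)],81), monitor.get_state()['t'])
```

```text
lj (array([ 569.4, -198.2]), array([55.3, 54.1]), 71.3)
sj (array([ 452.8, -283. ]), array([37. , 36.3]), 44.5)
band (array([ 553.4, -301.5]), array([39.5, 24.5]), 80.4)
stick [[ 469.36429742 -180.55548134]] 27.9667
```

All are within 4 mm of their pocket centres, and the soap's yaw is within about 1°.

```bash
python3 -c "
from cell import bot;print(bot.hand_in())"
```

```text
the job is handed in; nothing more can be done
None
```

I packed all four items in their own pockets, each within about 4 mm of centre by the last camera check, left both open jars standing where they were, and handed the job in at about 28 s; no verdict came back.

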